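# Take the lens pile apart and build it into the holder

### The arm

A 7-joint arm with a two-finger parallel gripper is mounted at the origin on a cart in front of the work surface, level with it; the furniture and walls round the work are solid. World frame = base frame: x ahead of the robot, y to its left, z up, the work surface at z = 0. Lengths are in m, angles in rad, forces in N, time in s.
With the tool pointing down it reaches from about 0.425 to 0.825 m from the base axis. Payload 3.6 kg.
Tool frame: the origin (TCP) lies where the fingers leave the gripper's body, on its centre line; the fingertips stand 84 mm ahead of it and the grasp point (between the pads) lies 65 mm ahead of it (robot.nose_length is the z of the fingertips in the tool frame, in m); z points along the fingers, y is the line along which they close (so a half turn about z gives the same grasp; the last joint's range is limited). The gripper opens to 93 mm and grips with 3 to 60 N. Pads are 15 mm wide; open, the fingers measure 128 mm over their backs; the gripper's body (75 mm by 188 mm) begins 65 mm behind the grasp point.
Start: joints at [1.185, 0.615, -0.013, 1.423, 0.008, 1.103, -0.04], TCP at [0.228, -0.609, 0.303] pointing down, gripper open.
Joint ranges: [-3.12, 3.12], [-0.3, 2.06], [-1.34, 1.32], [0.26, 2.42], [-1.36, 4.5], [0.01, 1.98], [-2.84, 2.84]. Speed limits (rad/s): [2.79, 2.79, 3.14, 3.14, 3.14, 3.14, 3.14].

### API

Orientations are given as a unit quaternion [x, y, z, w].
In Python, from cell import robot gives the robot as it stands.
- The arm moves only by the tool apply_moves, never from a script. Its argument "moves" is a list of rows, each a list of 5 numbers: the opening, from -1 (shut) to 1 (fully open), then the shift along the tool's x, y, z in units of 250 mm (1.0 is 250 mm), then the turn about the tool's z in units of pi rad (1.0 is pi rad). In form: [[fingers, x, y, z, turn], ...]. A call has 1 to 8 rows; each row is the pose to reach, as a shift and turn from the pose commanded when the call began, along the tool's axes at that moment, turning the shorter way round; what a row does not reach only later rows make up. A row lasts 1/8 s, in which the tool goes at most 62.5 mm and 10.7 degrees, less where a joint would pass 70% of its speed; a pose out of reach is approached as far as the arm can. A call with a number of a shift or a turn outside -1 to 1 is refused whole. A call with a gripper value outside its range is refused whole. The fingers move at their own pace and stop on an object; "grip_force" is the grip in N (left out, the last holds). Time passes only in rows, so rows that repeat a pose let the fingers close. It gives the time, the measured TCP pose, the force, the opening and the grip force at its end, in the units of the state.
- robot.get_state(): the state, without advancing time (a new reading comes with each control period).
- robot.capture(name): name is "scene" or "top"; returns the picture (400x640x3 uint8, red, green, blue); there is no depth.
- robot.get_calibration(name): a dict with "mtx" (3x3 intrinsics, pixels), "distortion" ([k1, k2, p1, p2, k3] as OpenCV has them; the pictures are not rectified), "world_to_cam" (4x4, takes a point from world to camera coordinates). Camera axes: x right, y up, looking along -z (the intrinsics and any distortion apply to the point x, -y, -z); pixel columns grow to the right and rows downward; lengths in m; the calibration is good to about 2 mm. A picture is of the moment at which its call begins. get_calibration takes no time and is no camera call.
- robot.sign_off(): hands the job in; it is judged then, once.
The state is a dict: "time_s": time; "q": joint angles; "joint_velocities": joint speeds; "tau": joint torques, N m; "tool_pos": TCP position; "ee_rot": TCP orientation; "ft_force": force on the tool from outside, world axes, zero at the start; "ft_torque": the same for the moment, N m; "width": finger opening in m; "grip_force": force on a finger pad.
Only numpy, scipy, OpenCV 4.12 (cv2) and the standard library are available. Lean on these libraries where they do the work, as an engineer would, in place of code of your own. Each camera call takes 0.05 s, during which the arm holds its last target. There are 200 camera calls.

### The job

Take the pile of magnifier parts apart from the top down, putting each part in its place and letting go of it before you take the next: the orange dust plug upright in the round green dish, the black spacer flat on the floor of the blue-pillared holder, the lens blank flat on the spacer, the red packing gasket flat in the square grey tray (it must not go into the holder), and last the brass retaining ring flat on the lens. Leave everything lying at rest, with spacer, lens and ring centred between the pillars.

Things in the scene. Friction and masses are not known exactly. Their poses are not given: they have to be found in the camera images.
- dust_plug: orange dust plug, top of the pile: a foot 36 mm in diameter and 6 mm high with a round grip knob 24 mm in diameter above it (knob from 7 to 24 mm above the underside). Origin: centre of the underside; z up. Weighs 20 to 45 g.
- spacer: black plastic ring, 44 mm outside, 30 mm inside diameter, 14 mm thick; second in the pile. Origin: centre of the underside; z up, along the ring's axis.
- lens_blank: clear pale-blue solid glass disc, 50 mm in diameter, 12 mm thick; third in the pile. Origin: centre of the underside; z up.
- packing_gasket: red ring, 56 mm outside, 34 mm inside diameter, 10 mm thick; fourth in the pile. Origin: centre of the underside; z up.
- retaining_ring: brass ring, 62 mm outside, 40 mm inside diameter, 12 mm thick, bottom of the pile. Origin: centre of the underside; z up. It lies on the mat, within about 15 mm of the mat's centre; the parts above are centred on one another to about 2 mm and none is fastened. The heaviest part of the pile, under 130 g.
- parts_mat: square black rubber mat, 110 x 110 mm, 6 mm thick, fixed to the bench, on which the pile stands. Origin: centre of its underside, on the bench top.
- lens_holder: fixed holder: pale aluminium plate 110 x 110 x 8 mm with four blue stepped pillars, 10 mm wide, 41 mm high, at 35 degrees either side of its own +x and -x, reaching 45 mm out. Gaps 35 mm wide towards its own +y and -y admit one finger each: grip and release along its y axis. Turned at most 25 degrees from the world; a half turn is the same. Origin: centre of the underside, on the bench; z up.
- holder_seat (a point): centre of the holder's floor (plate top), 8 mm above the bench. The pillars' steps face it: below 16 mm above the bench they stand 25 mm from the centre axis (round the spacer), from 16 to 29 mm 28 mm (round the lens), from 29 to 41 mm 34 mm (round the ring): 3 mm play all round each part. Seated undersides of spacer, lens, ring: 8, 22, 34 mm above the bench.
- plug_dish: flat round green plastic dish, 110 mm outside, 102 mm inside diameter, fixed to the bench; floor 4 mm above the bench, rim 3 mm higher. Origin: centre of its underside, on the bench top.
- scrap_tray: flat square grey tray, 110 x 110 mm outside, 102 x 102 mm inside, fixed to the bench; floor 4 mm above the bench, rim 3 mm higher. Origin: centre of its underside, on the bench top; x and y along its sides.

How it is judged:
On the way, in this order (a step that is already met when the one before it is completed fails the run):
1. the orange dust plug stands in the green dish, let go (horizontal distance between dust_plug and plug_dish below 0.034 m and z of dust_plug in the frame of plug_dish between 0.001 and 0.007 m and angle between dust_plug's own z axis and vertical below 0.1 rad and contact force between the fingers and dust_plug below 0.1 N), for 0.2 s.
2. the black spacer lies on the holder's floor between the pillars, let go (horizontal distance between spacer and lens_holder below 0.006 m and z of spacer in the frame of lens_holder between 0.005 and 0.011 m and angle between spacer's own z axis and vertical below 0.1 rad and contact force between the fingers and spacer below 0.1 N), for 0.2 s.
3. the lens blank lies on the spacer in the holder, let go (horizontal distance between lens_blank and lens_holder below 0.006 m and z of lens_blank in the frame of lens_holder between 0.019 and 0.025 m and angle between lens_blank's own z axis and vertical below 0.1 rad and contact force between the fingers and lens_blank below 0.1 N), for 0.2 s.
4. the red gasket lies in the grey tray, let go (x of packing_gasket in the frame of scrap_tray between -0.026 and 0.026 m and y of packing_gasket in the frame of scrap_tray between -0.026 and 0.026 m and horizontal distance between packing_gasket and scrap_tray below 0.04 m and z of packing_gasket in the frame of scrap_tray between 0.001 and 0.007 m and angle between packing_gasket's own z axis and vertical below 0.1 rad and contact force between the fingers and packing_gasket below 0.1 N), for 0.2 s.
5. the brass ring lies on the lens in the holder, let go (horizontal distance between retaining_ring and lens_holder below 0.006 m and z of retaining_ring in the frame of lens_holder between 0.031 and 0.037 m and angle between retaining_ring's own z axis and vertical below 0.1 rad and contact force between the fingers and retaining_ring below 0.1 N), for 0.2 s.
At the end, for the whole second after the job is handed in: All let go, at rest, level to 0.1 rad, at seat height to 3 mm: plug in the green dish within 34 mm of its centre; gasket in the grey tray within 26 mm of its centre along each side; spacer on the holder floor, lens on it, ring on the lens, each within 6 mm of the holder axis (all of step 1 and all of step 2 and all of step 3 and all of step 4 and all of step 5 and linear speed of each of dust_plug, spacer, lens_blank, packing_gasket, retaining_ring below 0.02 m/s); the robot touches nothing.
It also fails if it takes over 120 s, if anything falls off the work surface, if the arm or the gripper's body presses on something with over 40 N, if the wrist force passes 120 N, or if a joint passes its speed limit or range.

## Working session

There is one attempt and no reset: what is moved stays moved. The work goes in short steps, Python scripts to look and compute and a tool call to move; the robot and the scene stay as the last step left them, time stands still between calls to the robot, and variables do not carry over. Pictures are saved under pics/ and viewed, at most 14 in all, crops included, and the job is handed in when it is done.

Besides the shell and the picture viewer there is one more tool, called after "Request:" in YAML: its name, and indented under it one key for each argument. apply_moves: Moves the arm, as the interface text tells. Shifts and turns lie within -1 to 1; 1 stands for 250 mm of shift or pi rad of turn. Its arguments: {"type":"object","properties":{"moves":{"type":"array","items":{"type":"array","items":{"type":"number"}}},"grip_force":{"type":"number"}},"required":["moves"]}

```bash
mkdir -p pics; ls; python3 - <<'E'
from cell import robot
import cv2
s=robot.get_state(); print({k:s[k] for k in('time_s','tool_pos','ee_rot','ft_force','width','grip_force')})
for n in('scene','top'):
    im=robot.capture(n); cv2.imwrite(f'pics/{n}0.png',im[:,:,::-1])
    c=robot.get_calibration(n); print(n,c)
E
```

```text
pics
{'time_s': 0.0, 'tool_pos': array([ 0.22804586, -0.60808987,  0.30159406]), 'ee_rot': array([ 9.83945111e-01,  1.78466914e-01, -2.61074071e-04, -1.22891086e-03]), 'ft_force': array([-0.09262651,  0.83116521,  0.23625846]), 'width': 0.09297001005402561, 'grip_force': 0.0}
scene {'mtx': array([[455.71341749,   0.        , 319.80347966],
       [  0.        , 455.71341749, 199.02668024],
       [  0.        ,   0.        ,   1.        ]]), 'distortion': array([0.04488221, 0.        , 0.        , 0.        , 0.        ]), 'world_to_cam': array([[-0.7616294 , -0.64785505, -0.01430024,  0.4376492 ],
       [ 0.37154413, -0.45466114,  0.80946786, -0.2560879 ],
       [-0.5309196 ,  0.61120135,  0.58699003, -0.86876271],
       [ 0.        ,  0.        ,  0.        ,  1.        ]])}
top {'mtx': array([[512.30610525,   0.        , 328.87420118],
       [  0.        , 512.30610525, 202.66466384],
       [  0.        ,   0.        ,   1.        ]]), 'distortion': array([0.042071, 0.      , 0.      , 0.      , 0.      ]), 'world_to_cam': array([[-0.00866642, -0.99989972, -0.01120038,  0.02710766],
       [ 0.99540493, -0.00969455,  0.09526304, -0.54314175],
       [-0.09536206, -0.01032332,  0.99538912, -1.37338744],
       [ 0.        ,  0.        ,  0.        ,  1.        ]])}
```

View pics/top0.png

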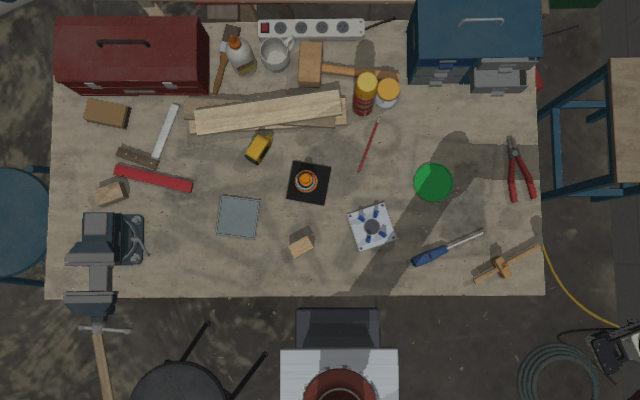

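View pics/scene0.png

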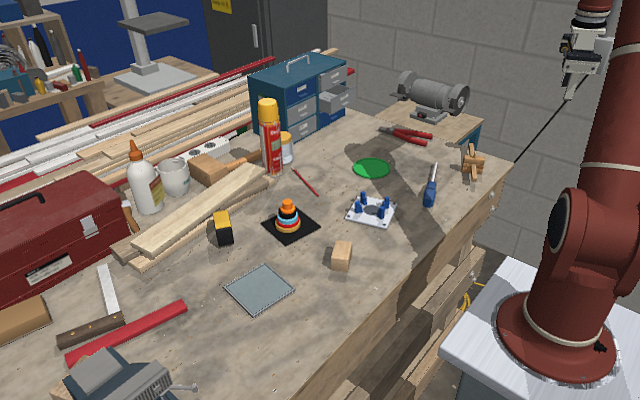

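```bash
cat > h.py <<'E'
import numpy as np, cv2
from cell import robot
CAL={n:robot.get_calibration(n) for n in('scene','top')}
def ray(n,uv):
    c=CAL[n]; p=cv2.undistortPoints(np.array(uv,float).reshape(-1,1,2),c['mtx'],c['distortion']).reshape(-1,2)
    W=c['world_to_cam']; d=np.c_[p[:,0],-p[:,1],-np.ones(len(p))]@W[:3,:3]
    return -W[:3,:3].T@W[:3,3], d
def plane(n,uv,z):
    o,d=ray(n,uv); return (o+d*((z-o[2])/d[:,2])[:,None])[:,:2]
def proj(n,P):
    c=CAL[n]; W=c['world_to_cam']; q=np.atleast_2d(P)@W[:3,:3].T+W[:3,3]; q=q*[1,-1,-1]
    return cv2.projectPoints(q,np.zeros(3),np.zeros(3),c['mtx'],c['distortion'])[0].reshape(-1,2)
def blobs(im,lo,hi,roi,amin=8):
    x0,y0,x1,y1=roi; h=cv2.cvtColor(im[y0:y1,x0:x1],cv2.COLOR_RGB2HSV)
    m=cv2.inRange(h,np.array(lo),np.array(hi))
    cs,_=cv2.findContours(m,cv2.RETR_EXTERNAL,cv2.CHAIN_APPROX_NONE)
    return sorted([c.reshape(-1,2)+[x0,y0] for c in cs if cv2.contourArea(c)>=amin],key=lambda c:-cv2.contourArea(c))
def cen(c): 
    m=cv2.moments(c.reshape(-1,1,2).astype(np.int32)); return np.array([m['m10']/m['m00'],m['m01']/m['m00']])
def save(n,im,roi,k,name):
    x0,y0,x1,y1=roi; cv2.imwrite(f'pics/{name}.png',cv2.resize(im[y0:y1,x0:x1,::-1],None,fx=k,fy=k,interpolation=cv2.INTER_CUBIC))
E
python3 - <<'E'
import cv2
t=cv2.imread('pics/top0.png');s=cv2.imread('pics/scene0.png')
a=cv2.resize(t[125:275,200:465],None,fx=3,fy=3,interpolation=cv2.INTER_CUBIC)
cv2.imwrite('pics/t0c.png',a)
cv2.imwrite('pics/s0c.png',cv2.resize(s[140:320,200:460],None,fx=3,fy=3,interpolation=cv2.INTER_CUBIC))
E
```

```text
(no output)
```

View pics/t0c.png

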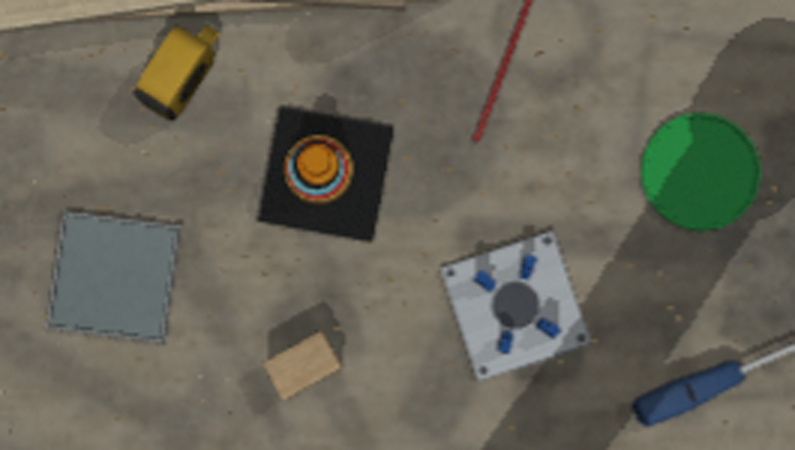

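View pics/s0c.png

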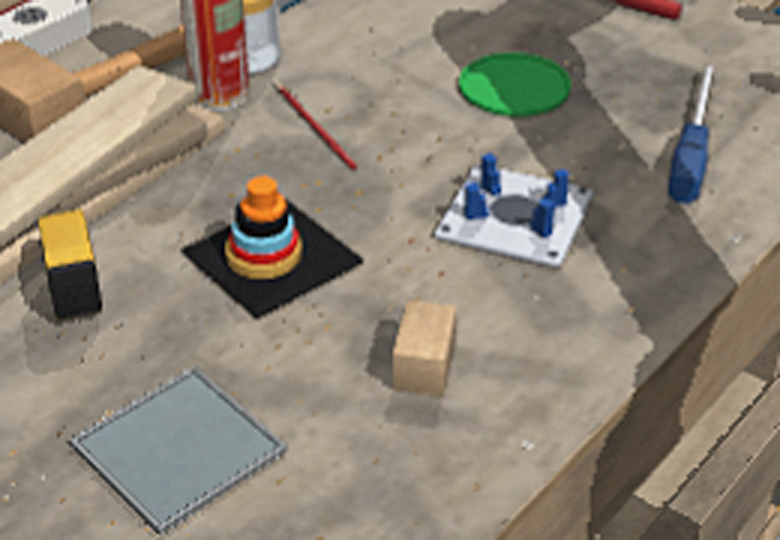

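```bash
cat > m0.py <<'E'
from h import *
t=cv2.imread('pics/top0.png')[:,:,::-1].copy(); s=cv2.imread('pics/scene0.png')[:,:,::-1].copy()
def rectc(n,c,z):
    w=plane(n,c,z); r=cv2.minAreaRect((w*1000).astype(np.float32)); return np.round(r[0],1),np.round(r[1],1),round(r[2],1)
def circ(n,c,z):
    w=plane(n,c,z)*1000; h=cv2.convexHull(w.astype(np.float32)); e=cv2.fitEllipse(h); return np.round(e[0],1),np.round(e[1],1)
RT=(200,125,465,275)
c=blobs(t,(0,0,0),(179,255,48),(270,150,345,215)); print('mat top',rectc('top',c[0],.006))
c=blobs(s,(0,0,0),(179,255,48),(255,190,325,250)); print('mat scene',rectc('scene',c[0],.006))
c=blobs(t,(45,100,40),(80,255,255),(400,150,465,215)); print('dish top',circ('top',c[0],.007))
c=blobs(s,(45,100,40),(80,255,255),(340,145,400,185)); print('dish scene',circ('scene',c[0],.007))
c=blobs(t,(85,15,60),(120,120,255),(205,185,270,245)); print('tray top',rectc('top',c[0],.006))
c=blobs(s,(85,15,60),(120,120,255),(215,255,305,325)); print('tray scene',rectc('scene',c[0],.006))
c=blobs(t,(0,0,125),(179,45,255),(340,195,402,255)); print('plate top',rectc('top',np.vstack(c[:1]),.008))
c=blobs(s,(0,0,150),(179,45,255),(335,180,405,235)); print('plate scene',rectc('scene',np.vstack(c[:1]),.008))
for n,im,roi in(('top',t,(345,200,400,250)),('scene',s,(335,180,405,225))):
    c=blobs(im,(100,120,30),(125,255,255),roi,4); p=[cen(x) for x in c]
    print('pillars',n,len(c),np.round(plane(n,p,.030)*1000,1).tolist())
for nm,lo,hi,z in(('orange',(8,170,150),(17,255,255),.066),('cyan',(85,60,80),(105,255,255),.040),('pile',(0,80,90),(179,255,255),.02)):
    c=blobs(t,lo,hi,(290,162,322,200)); print(nm,'top',circ('top',c[0],z))
    c=blobs(s,lo,hi,(265,195,308,238)); print(nm,'scene',len(c),np.round(plane('scene',[cen(c[0])],z)*1000,1))
E
python3 m0.py
```

```text
mat top (array([602.4,  79.3]), array([107.1, 109.3]), 79.0)
mat scene (array([612.2,  79.5]), array([109.8, 130.6]), 79.5)
dish top (array([ 600.6, -266.7]), array([107., 109.]))
dish scene (array([ 601.1, -264.2]), array([108.2, 113.3]))
tray top (array([508.5, 275.8]), array([101.7, 103.7]), 82.2)
tray scene (array([509.1, 273.9]), array([104. , 107.9]), 82.4)
plate top (array([ 483.7, -111.1]), array([107.6, 144.6]), 17.9)
plate scene (array([459.9, -71.7]), array([146. , 126.2]), 36.7)
pillars top 4 [[499.6, -65.7], [457.0, -121.7], [512.0, -103.9], [443.7, -83.4]]
pillars scene 2 [[446.8, -95.4], [503.4, -77.2]]
orange top (array([602.7,  84.1]), array([28.8, 30.5]))
orange scene 1 [[601.9  85.9]]
cyan top (array([598.9,  84.5]), array([37.4, 45.5]))
cyan scene 1 [[591.4  99.9]]
pile top (array([604.9,  85.5]), array([58.8, 61.9]))
pile scene 2 [[597.   95.3]]
```

```bash
cat > m1.py <<'E'
exec(open('m0.py').read().split('RT=')[0])
for v in(135,145,155):
    for n,im,roi in(('top',t,(340,195,402,255)),('scene',s,(335,180,405,235))):
        c=blobs(im,(90,0,v),(130,45,255),roi); 
        if c: print('plate',v,n,rectc(n,np.vstack(c),.008))
c=blobs(t,(0,0,0),(179,255,100),(362,216,383,239)); print('disc',[ (circ('top',x,.008)) for x in c[:2]])
print(cv2.cvtColor(t[215:240:3,350:396:5],cv2.COLOR_RGB2HSV).tolist()[4])
for lo in((5,120,90),(5,120,60)):
    c=blobs(t,lo,(18,255,255),(290,162,322,200)); print('orange',circ('top',c[0],.066), circ('top',c[0],.06))
print(cv2.cvtColor(t[168:194:2,305:306],cv2.COLOR_RGB2HSV)[:,0].tolist())
print(cv2.cvtColor(t[180:181,293:321:2],cv2.COLOR_RGB2HSV)[0].tolist())
E
python3 m1.py
```

```text
plate 135 top (array([477.8, -94.3]), array([106.7, 106.3]), 17.9)
plate 135 scene (array([478.9, -92.7]), array([110.3, 112.4]), 17.8)
plate 145 top (array([478.2, -94.2]), array([105.9, 105.6]), 17.9)
plate 145 scene (array([479.1, -93. ]), array([110.1, 111.7]), 17.7)
plate 155 top (array([477.7, -94.2]), array([105.1, 103.9]), 17.7)
plate 155 scene (array([478.9, -93.4]), array([109.9, 110.9]), 17.2)
disc [(array([466.7, -98.1]), array([47.6, 66.3]))]
[[21, 28, 92], [107, 14, 162], [103, 14, 162], [110, 31, 75], [109, 27, 76], [109, 28, 73], [103, 15, 121], [102, 11, 113], [105, 13, 162], [20, 46, 84]]
orange (array([602.9,  83.3]), array([34. , 35.8])) (array([603.8,  83.6]), array([34.2, 36. ]))
orange (array([597.5,  83.8]), array([56.7, 57.2])) (array([598.4,  84.2]), array([56.9, 57.5]))
[[105, 20, 26], [20, 157, 114], [0, 94, 38], [18, 219, 164], [18, 220, 168], [17, 219, 169], [17, 220, 169], [17, 219, 157], [17, 211, 163], [16, 164, 81], [94, 99, 131], [179, 141, 145], [16, 140, 73]]
[[30, 9, 27], [10, 183, 127], [94, 97, 108], [15, 211, 140], [16, 228, 149], [18, 219, 168], [17, 220, 169], [18, 222, 168], [16, 216, 132], [18, 219, 168], [93, 88, 104], [6, 196, 139], [20, 148, 100], [30, 9, 29]]
```

```bash
cat >> h.py <<'E'
from scipy.spatial.transform import Rotation as Ro
def go(*targets,yaw=17.8):
    s=robot.get_state(); R=Ro.from_quat(s['ee_rot']); x=R.apply([1,0,0]); a=np.degrees(np.arctan2(x[1],x[0]))
    print('t',round(s['time_s'],2),'tcp mm',np.round(s['tool_pos']*1000,1),'yaw',round(a,2),'w',round(s['width']*1000,1),'F',np.round(s['ft_force'],1),'g',round(s['grip_force'],1))
    for t in targets: print(t,np.round(R.inv().apply(np.array(t)/1000-s['tool_pos'])/.25,4),'turn',round((a-yaw)/180,4))
E
python3 -c "
from h import *
go((603,83.4,250),(603,83.4,147))"
```

```text
t 0.1 tcp mm [ 228.1 -608.1  301.7] yaw 20.56 w 92.9 F [-0.5 -0.4  0.2] g 0.0
(603, 83.4, 250) [ 2.3756 -2.0627  0.2116] turn 0.0153
(603, 83.4, 147) [ 2.3756 -2.0617  0.6236] turn 0.0153
```

Request:
apply_moves:
  moves:
    - [1,0.16,-0.14,0,0.015]
    - [1,0.32,-0.28,0,0.015]
    - [1,0.48,-0.42,0,0.015]
    - [1,0.64,-0.56,0,0.015]
    - [1,0.8,-0.7,0,0.015]
    - [1,0.95,-0.82,0,0.015]
    - [1,0.95,-0.82,0,0.015]
    - [1,0.95,-0.82,0,0.015]

```text
time_s: 1.1
tool_pos: [0.3781, -0.3339, 0.3026]
ee_rot: [0.988, 0.155, -0.0, 0.0]
ft_force: [-0.0, -0.7, 0.0]
width: 0.0932
grip_force: 0.0
```

Request:
apply_moves:
  moves:
    - [1,0.16,-0.14,0,0]
    - [1,0.32,-0.28,0,0]
    - [1,0.48,-0.42,0,0]
    - [1,0.64,-0.56,0,0]
    - [1,0.8,-0.7,0,0]
    - [1,0.95,-0.82,0,0]
    - [1,0.95,-0.82,0,0]
    - [1,0.95,-0.82,0,0]

```text
time_s: 2.1
tool_pos: [0.5414, -0.0677, 0.3023]
ee_rot: [0.988, 0.154, -0.001, 0.001]
ft_force: [0.4, -0.6, 0.4]
width: 0.0931
grip_force: 0.0
```

```bash
python3 -c "
from h import *
go((603,83.4,250),(603,83.4,147))"
```

```text
t 2.1 tcp mm [541.4 -67.7 302.3] yaw 17.66 w 93.1 F [ 0.4 -0.6  0.4] g 0.0
(603, 83.4, 250) [ 0.4186 -0.5015  0.2079] turn -0.0008
(603, 83.4, 147) [ 0.4193 -0.5019  0.6199] turn -0.0008
```

Request:
apply_moves:
  moves:
    - [1,0.14,-0.17,0,0]
    - [1,0.28,-0.34,0.1,0]
    - [1,0.418,-0.5,0.2,0]
    - [1,0.418,-0.501,0.2,0]
    - [1,0.418,-0.501,0.2,0]

```text
time_s: 2.72
tool_pos: [0.6029, 0.0827, 0.2527]
ee_rot: [0.988, 0.153, -0.0, 0.001]
ft_force: [-0.3, -1.3, -0.1]
width: 0.0931
grip_force: 0.0
```

```bash
python3 -c "
from h import *
go((603,83.4,147))"
```

```text
t 2.73 tcp mm [602.9  82.7 252.7] yaw 17.63 w 93.1 F [-0.3 -1.3 -0.1] g 0.0
(603, 83.4, 147) [ 0.0015 -0.0034  0.4226] turn -0.0009
```

Request:
apply_moves:
  moves:
    - [1,0.001,-0.003,0.15,0]
    - [1,0.001,-0.003,0.3,0]
    - [1,0.001,-0.003,0.38,0]
    - [0,0.001,-0.003,0.42,0]
    - [0,0.001,-0.003,0.422,0]
  grip_force: 6

```text
time_s: 3.35
tool_pos: [0.6031, 0.0848, 0.1477]
ee_rot: [0.988, 0.154, 0.0, 0.001]
ft_force: [0.7, 0.6, 0.2]
width: 0.0775
grip_force: 0.0
```

Request:
apply_moves:
  moves:
    - [-0.3,0,0,0,0]
    - [-1,0,0,0,0]
    - [-1,0,0,0,0]
    - [-1,0,0,0,0]
    - [-1,0,0,0,0]

```text
time_s: 3.98
tool_pos: [0.6029, 0.0868, 0.1474]
ee_rot: [0.988, 0.155, 0.0, 0.0]
ft_force: [-0.3, -0.9, 0.6]
width: 0.0277
grip_force: 0.1
```

```bash
python3 -c "
from h import *
go((603,83.4,147))"
```

```text
t 3.98 tcp mm [602.9  86.8 147.4] yaw 17.87 w 27.7 F [-0.3 -0.9  0.6] g 0.1
(603, 83.4, 147) [-0.0039  0.0132  0.0014] turn 0.0004
```

Request:
apply_moves:
  moves:
    - [-1,0,0,0,0]
    - [-1,0,0,0,0]
    - [-1,0,0,0,0]
    - [-1,0,0,0,0]

```text
time_s: 4.47
tool_pos: [0.6029, 0.0867, 0.1473]
ee_rot: [0.988, 0.155, 0.0, 0.0]
ft_force: [-0.4, -0.2, 0.9]
width: 0.023
grip_force: 6.0
```

```bash
python3 -c "
from h import *
go((603,83.4,147)); print(robot.get_state()['q'],robot.get_state()['joint_velocities'])
im=robot.capture('scene'); save('s',im,(220,120,360,260),5,'s1'); go((603,83.4,147))"
```

```text
t 4.47 tcp mm [602.9  86.7 147.3] yaw 17.86 w 23.0 F [-0.4 -0.2  0.9] g 6.0
(603, 83.4, 147) [-0.0038  0.0128  0.0013] turn 0.0003
[-0.12570798  0.73249607 -0.08758991  1.70314538  0.08993388  0.70972815
 -1.51826683] [ 0.00054139 -0.00023225  0.00054641 -0.00040507  0.00156258 -0.00137747
  0.0006174 ]
t 4.53 tcp mm [602.9  86.7 147.3] yaw 17.86 w 23.1 F [-0.1  0.7  0.3] g 6.0
(603, 83.4, 147) [-0.0038  0.0128  0.0013] turn 0.0003
```

View pics/s1.png

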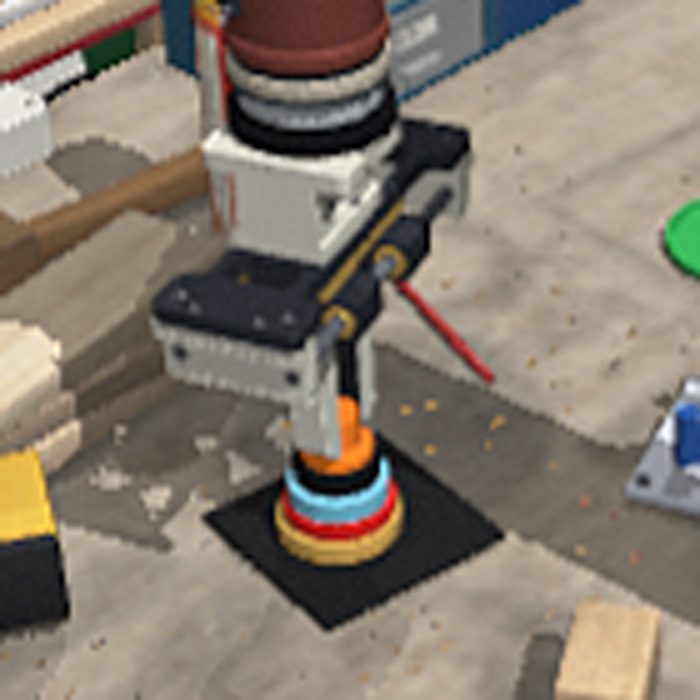

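```bash
python3 -c "
from h import *
go((602.9,86.7,190),(600.7,-265.5,190),(600.7,-265.5,99),(600.7,-265.5,97.5))"
```

```text
t 4.53 tcp mm [602.9  86.7 147.3] yaw 17.86 w 23.1 F [-0.1  0.7  0.3] g 6.0
(602.9, 86.7, 190) [-1.000e-04  1.000e-04 -1.707e-01] turn 0.0003
(600.7, -265.5, 190) [-0.4405  1.3383 -0.1707] turn 0.0003
(600.7, -265.5, 99) [-0.4405  1.3383  0.1933] turn 0.0003
(600.7, -265.5, 97.5) [-0.4405  1.3383  0.1993] turn 0.0003
```

Request:
apply_moves:
  moves:
    - [-1,0,0,-0.08,0]
    - [-1,0,0,-0.17,0]
    - [-1,-0.05,0.15,-0.17,0]
    - [-1,-0.11,0.34,-0.17,0]
    - [-1,-0.17,0.53,-0.17,0]
    - [-1,-0.24,0.72,-0.17,0]
    - [-1,-0.3,0.9,-0.17,0]
    - [-1,-0.3,0.9,-0.17,0]

```text
time_s: 5.52
tool_pos: [0.5992, -0.157, 0.1894]
ee_rot: [0.989, 0.15, -0.001, 0.002]
ft_force: [0.3, 0.2, -1.7]
width: 0.0231
grip_force: 6.0
```

Request:
apply_moves:
  moves:
    - [-1,-0.06,0.18,0,0]
    - [-1,-0.11,0.34,0,0]
    - [-1,-0.14,0.438,0.05,0]
    - [-1,-0.14,0.438,0.15,0]
    - [-1,-0.14,0.438,0.25,0]
    - [-1,-0.14,0.438,0.3,0]
    - [-1,-0.14,0.438,0.3,0]
    - [-1,-0.14,0.438,0.3,0]

```text
time_s: 6.52
tool_pos: [0.6015, -0.265, 0.1156]
ee_rot: [0.988, 0.156, 0.001, 0.0]
ft_force: [-0.1, -0.5, -1.0]
width: 0.0229
grip_force: 6.0
```

```bash
python3 -c "
from h import *
go((600.7,-265.5,98.5))"
```

```text
t 6.53 tcp mm [ 601.5 -265.   115.6] yaw 17.89 w 22.9 F [-0.1 -0.5 -1. ] g 6.0
(600.7, -265.5, 98.5) [-0.0038  0.0008  0.0684] turn 0.0005
```

Request:
apply_moves:
  moves:
    - [-1,0,0,0.03,0]
    - [-1,0,0,0.06,0]
    - [-1,0,0,0.07,0]
    - [-1,0,0,0.073,0]
    - [-1,0,0,0.073,0]
    - [-1,0,0,0.073,0]

```text
time_s: 7.28
tool_pos: [0.6003, -0.2651, 0.0972]
ee_rot: [0.988, 0.155, -0.001, -0.0]
ft_force: [-2.1, 0.5, 5.8]
width: 0.0232
grip_force: 6.0
```

Request:
apply_moves:
  moves:
    - [0,0,0,0,0]
    - [0,0,0,0,0]
    - [0,0,0,0,0]
    - [0,0,0,0,0]
    - [0.3,0,0,-0.1,0]
    - [0.3,0,0,-0.3,0]
    - [0.3,0,0,-0.5,0]
    - [0.3,0,0,-0.5,0]

```text
time_s: 8.28
tool_pos: [0.6032, -0.2662, 0.2267]
ee_rot: [0.988, 0.155, 0.005, 0.003]
ft_force: [0.3, 0.1, -1.2]
width: 0.0605
grip_force: 0.0
```

Request:
apply_moves:
  moves:
    - [0.3,0.07,-0.22,0,0]
    - [0.3,0.14,-0.44,0,0]
    - [0.3,0.2,-0.6,0,0]
    - [0.3,0.2,-0.6,0,0]

```text
time_s: 8.78
tool_pos: [0.6023, -0.1013, 0.2207]
ee_rot: [0.987, 0.16, -0.0, -0.002]
ft_force: [-0.2, -1.0, 0.2]
width: 0.0606
grip_force: 0.0
```

```bash
cat > pile.py <<'E'
from h import *
import sys
tag=sys.argv[1]
t=robot.capture('top'); s=robot.capture('scene'); cv2.imwrite(f'pics/{tag}t.png',t[:,:,::-1]); cv2.imwrite(f'pics/{tag}s.png',s[:,:,::-1])
a=cv2.resize(t[160:204,286:330],(400,400),interpolation=cv2.INTER_CUBIC); b=cv2.resize(s[190:250,255:325],(460,400),interpolation=cv2.INTER_CUBIC)
c=cv2.resize(s[145:245,330:410],(320,400)); 
cv2.imwrite(f'pics/{tag}c.png',cv2.resize(np.hstack([a,b,c])[:,:,::-1],(800,271)))
go()
E
python3 pile.py p1
```

```text
t 8.88 tcp mm [ 602.  -107.7  220.7] yaw 17.88 w 60.4 F [ 0.2  0.1 -0.7] g 0.0
```

View pics/p1c.png

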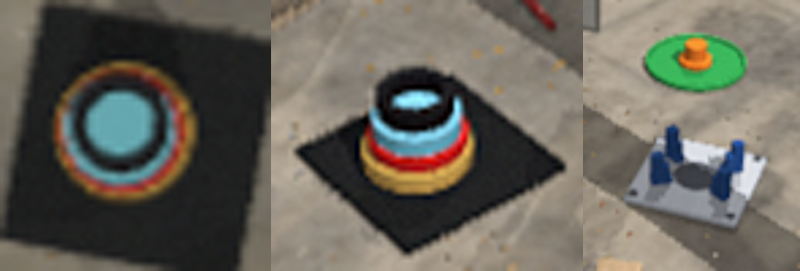

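```bash
cat > sp.py <<'E'
from h import *
import sys
t=cv2.imread(f'pics/{sys.argv[1]}t.png')[:,:,::-1].copy()
def f(nm,c,z):
    w=plane('top',c,z)*1000; (x,y),r=cv2.minEnclosingCircle(w.astype(np.float32)); e=cv2.fitEllipse(cv2.convexHull(w.astype(np.float32)))
    print(nm,'cen',np.round(plane('top',[cen(c)],z)*1000,1),'ell',np.round(e[0],1),np.round(e[1],1))
roi=(286,160,330,204)
for lo,hi,nm,z in(((85,50,75),(105,255,255),'cyan',.047),((0,0,0),(179,255,62),'dark',.054),((0,70,60),(179,255,255),'all',.018)):
    for c in blobs(t,lo,hi,roi,30)[:3]: f(nm,c,z)
E
python3 sp.py p1
```

```text
cyan cen [[604.3  85.6]] ell [604.   85.2] [27.6 29.7]
dark cen [[596.1  77.2]] ell [597.3  77.1] [124.  132.8]
all cen [[604.8  85.4]] ell [604.7  85. ] [62.4 62.9]
```

```bash
cat >> sp.py <<'E'
for lo in((5,120,90),(5,120,60)):
    c=blobs(t,lo,(20,255,255),(400,150,465,215)); f('plug',c[0],.014)
s=cv2.imread(f'pics/{sys.argv[1]}s.png')[:,:,::-1].copy()
c=blobs(s,(5,120,60),(20,255,255),(340,145,400,185)); print('scene',plane('scene',[cen(c[0])],.015)*1000)
go((604.3,85.5,180),(604.3,85.5,126.5))
E
python3 sp.py p1
```

```text
cyan cen [[604.3  85.6]] ell [604.   85.2] [27.6 29.7]
dark cen [[596.1  77.2]] ell [597.3  77.1] [124.  132.8]
all cen [[604.8  85.4]] ell [604.7  85. ] [62.4 62.9]
plug cen [[ 599.9 -263.8]] ell [ 599.3 -263.5] [32. 34.]
plug cen [[ 599.9 -263.8]] ell [ 599.3 -263.5] [32. 34.]
scene [[ 601.89921481 -265.3110324 ]]
t 8.88 tcp mm [ 602.  -107.7  220.7] yaw 17.88 w 60.4 F [ 0.2  0.1 -0.7] g 0.0
(604.3, 85.5, 180) [ 0.2465 -0.7327  0.1622] turn 0.0004
(604.3, 85.5, 126.5) [ 0.2468 -0.7328  0.3762] turn 0.0004
```

Request:
apply_moves:
  moves:
    - [0.3,0.07,-0.22,0,0]
    - [0.3,0.15,-0.44,0,0]
    - [0.3,0.21,-0.63,0.08,0]
    - [0.3,0.247,-0.733,0.16,0]
    - [0.3,0.247,-0.733,0.24,0]
    - [0.3,0.247,-0.733,0.24,0]
    - [0.3,0.247,-0.733,0.24,0]
    - [0.3,0.247,-0.733,0.24,0]

```text
time_s: 9.88
tool_pos: [0.6057, 0.0849, 0.1625]
ee_rot: [0.988, 0.154, 0.001, 0.0]
ft_force: [0.1, 0.4, 1.3]
width: 0.0604
grip_force: 0.0
```

```bash
python3 -c "
from h import *
go((604.3,85.5,126.5))"
```

```text
t 9.88 tcp mm [605.7  84.9 162.5] yaw 17.75 w 60.4 F [0.1 0.4 1.3] g 0.0
(604.3, 85.5, 126.5) [-0.0049 -0.0041  0.1441] turn -0.0003
```

Request:
apply_moves:
  moves:
    - [0.3,-0.002,-0.002,0.06,0]
    - [0.3,-0.002,-0.002,0.11,0]
    - [0.3,-0.002,-0.002,0.139,0]
    - [0.3,-0.002,-0.002,0.139,0]
    - [0.3,-0.002,-0.002,0.139,0]
    - [-0.05,-0.002,-0.002,0.139,0]
    - [-1,-0.002,-0.002,0.139,0]
    - [-1,-0.002,-0.002,0.139,0]
  grip_force: 6

```text
time_s: 10.88
tool_pos: [0.6045, 0.0865, 0.1271]
ee_rot: [0.988, 0.155, 0.0, -0.0]
ft_force: [0.4, -0.3, 1.4]
width: 0.0443
grip_force: 6.0
```

Request:
apply_moves:
  moves:
    - [-1,0,0,0,0]
    - [-1,0,0,0,0]

```text
time_s: 11.12
tool_pos: [0.6045, 0.0865, 0.1271]
ee_rot: [0.988, 0.155, 0.0, -0.0]
ft_force: [-0.9, 0.3, 2.6]
width: 0.0441
grip_force: 6.0
```

```bash
python3 -c "
from h import *
go((604.3,85.5,180),(478,-94.2,180),(478,-94.2,95))"
```

```text
t 11.12 tcp mm [604.5  86.5 127.1] yaw 17.86 w 44.1 F [-0.9  0.3  2.6] g 6.0
(604.3, 85.5, 180) [-0.0018  0.0036 -0.2115] turn 0.0003
(478, -94.2, 180) [-0.7031  0.5328 -0.2119] turn 0.0003
(478, -94.2, 95) [-0.7033  0.5328  0.1281] turn 0.0003
```

Request:
apply_moves:
  moves:
    - [-1,0,0,-0.07,0]
    - [-1,0,0,-0.15,0]
    - [-1,-0.1,0.08,-0.15,0]
    - [-1,-0.25,0.19,-0.15,0]
    - [-1,-0.4,0.3,-0.15,0]
    - [-1,-0.55,0.42,-0.15,0]
    - [-1,-0.66,0.5,-0.12,0]
    - [-1,-0.703,0.533,-0.08,0]

```text
time_s: 12.12
tool_pos: [0.4772, -0.0962, 0.1474]
ee_rot: [0.988, 0.154, 0.0, 0.001]
ft_force: [-0.1, 0.5, 0.1]
width: 0.0437
grip_force: 6.0
```

Request:
apply_moves:
  moves:
    - [-1,0,0,0,0]
    - [-1,0,0,0,0]
    - [-1,0,0,0,0]
    - [-1,0,0,0,0]

```text
time_s: 12.62
tool_pos: [0.4785, -0.0934, 0.1469]
ee_rot: [0.988, 0.156, 0.0, -0.0]
ft_force: [-0.4, -0.5, 0.6]
width: 0.0443
grip_force: 6.0
```

```bash
python3 -c "
from h import *
go((478,-94.2,96))
s=robot.capture('scene');save('s',s,(310,130,430,240),5,'hold1')"
```

```text
t 12.62 tcp mm [478.5 -93.4 146.9] yaw 17.95 w 44.3 F [-0.4 -0.5  0.6] g 6.0
(478, -94.2, 96) [-0.0029  0.0025  0.2036] turn 0.0009
```

View pics/hold1.png

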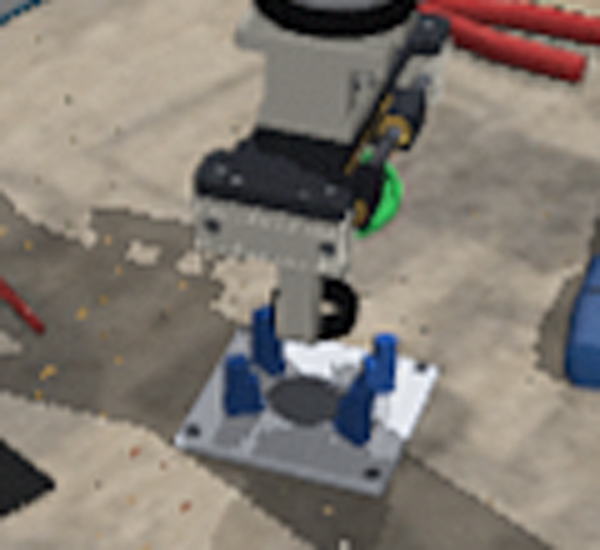

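Request:
apply_moves:
  moves:
    - [-1,-0.001,0.002,0.04,0]
    - [-1,-0.001,0.002,0.08,0]
    - [-1,-0.001,0.002,0.12,0]
    - [-1,-0.001,0.002,0.15,0]
    - [-1,-0.001,0.002,0.175,0]
    - [-1,-0.001,0.002,0.19,0]
    - [-1,-0.001,0.002,0.198,0]
    - [-1,-0.001,0.002,0.202,0]

```text
time_s: 13.68
tool_pos: [0.4779, -0.0948, 0.0963]
ee_rot: [0.988, 0.155, 0.0, 0.0]
ft_force: [0.0, 0.5, -0.4]
width: 0.0441
grip_force: 6.0
```

Request:
apply_moves:
  moves:
    - [-1,0,0,0,0]
    - [-1,0,0,0,0]

```text
time_s: 13.92
tool_pos: [0.4779, -0.0948, 0.0964]
ee_rot: [0.988, 0.155, 0.0, 0.0]
ft_force: [-0.3, -0.6, -0.4]
width: 0.0441
grip_force: 6.0
```

Request:
apply_moves:
  moves:
    - [-1,0,0,0.005,0]
    - [-1,0,0,0.005,0]
    - [0.3,0,0,0.005,0]
    - [0.3,0,0,0.005,0]
    - [0.3,0,0,0.005,0]
    - [0.3,0,0,-0.06,0]
    - [0.3,0,0,-0.2,0]
    - [0.3,0,0,-0.4,0]

```text
time_s: 14.92
tool_pos: [0.477, -0.0947, 0.1964]
ee_rot: [0.988, 0.155, -0.002, -0.001]
ft_force: [1.0, -0.2, -0.3]
width: 0.0606
grip_force: 0.0
```

Request:
apply_moves:
  moves:
    - [0.3,0,-0.2,-0.1,0]
    - [0.3,0,-0.4,-0.15,0]
    - [0.3,0,-0.6,-0.15,0]
    - [0.3,0,-0.8,-0.15,0]
    - [0.3,0,-0.8,-0.15,0]
    - [0.3,0,-0.8,-0.15,0]

```text
time_s: 15.68
tool_pos: [0.4165, 0.0949, 0.2338]
ee_rot: [0.988, 0.155, -0.0, 0.0]
ft_force: [0.3, -0.4, 0.2]
width: 0.0604
grip_force: 0.0
```

```bash
cat > look.py <<'E'
from h import *
import sys
tag=sys.argv[1]
t=robot.capture('top'); s=robot.capture('scene'); cv2.imwrite(f'pics/{tag}t.png',t[:,:,::-1]); cv2.imwrite(f'pics/{tag}s.png',s[:,:,::-1])
R=lambda im,x0,y0,x1,y1:cv2.resize(im[y0:y1,x0:x1,::-1],(400,300),interpolation=cv2.INTER_CUBIC)
cv2.imwrite(f'pics/{tag}c.png',np.vstack([np.hstack([R(t,280,160,336,202),R(s,250,190,330,250)]),np.hstack([R(t,344,205,400,247),R(s,330,175,410,235)])]))
go()
E
python3 look.py p2
```

```text
t 15.78 tcp mm [416.9  94.  233.7] yaw 17.69 w 60.2 F [-0.4  0.4 -0. ] g 0.0
```

View pics/p2c.png

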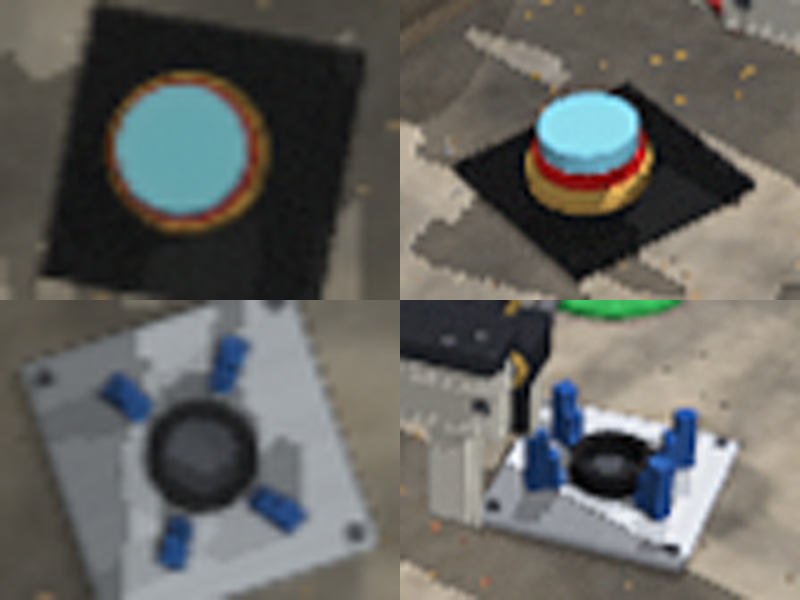

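```bash
cat > ms.py <<'E'
from h import *
import sys
t=cv2.imread(f'pics/{sys.argv[1]}t.png')[:,:,::-1].copy()
def f(nm,c,z):
    e=cv2.fitEllipse(cv2.convexHull((plane('top',c,z)*1000).astype(np.float32)))
    print(nm,'cen',np.round(plane('top',[cen(c)],z)*1000,1),'ell',np.round(e[0],1),np.round(e[1],1))
for nm,lo,hi,roi,z in(('spacer',(0,0,0),(179,255,52),(355,215,390,240),.022),('lens',(85,50,75),(105,255,255),(286,160,330,204),.038),('all',(0,70,60),(179,255,255),(286,160,330,204),.018),('lensH',(85,60,75),(100,255,255),(352,210,393,245),.034)):
    for c in blobs(t,lo,hi,roi,40)[:1]: f(nm,c,z)
go((604.5,85.3,160),(604.5,85.3,115))
E
python3 ms.py p2
```

```text
spacer cen [[478.  -94.4]] ell [477.9 -94. ] [39.9 41. ]
lens cen [[603.5  86.9]] ell [603.3  86.8] [47.4 49. ]
all cen [[605.4  85.3]] ell [605.3  84.9] [61.2 62.4]
t 15.78 tcp mm [416.9  94.  233.7] yaw 17.69 w 60.2 F [-0.4  0.4 -0. ] g 0.0
(604.5, 85.3, 160) [0.7046 0.2611 0.2948] turn -0.0006
(604.5, 85.3, 115) [0.7046 0.2609 0.4748] turn -0.0006
```

Request:
apply_moves:
  moves:
    - [0.4,0.15,0.05,0,0]
    - [0.4,0.3,0.11,0,0]
    - [0.4,0.45,0.17,0,0]
    - [0.4,0.6,0.22,0.1,0]
    - [0.4,0.702,0.254,0.2,0]
    - [0.4,0.702,0.254,0.29,0]
    - [0.4,0.702,0.254,0.33,0]
    - [0.4,0.702,0.254,0.33,0]

```text
time_s: 16.77
tool_pos: [0.6026, 0.0878, 0.1507]
ee_rot: [0.988, 0.155, -0.001, 0.0]
ft_force: [0.3, -0.0, 0.2]
width: 0.0652
grip_force: 0.0
```

Request:
apply_moves:
  moves:
    - [0.4,0,0,0,0]
    - [0.4,0,0,0,0]
    - [0.4,0,0,0,0]

```text
time_s: 17.15
tool_pos: [0.6032, 0.089, 0.1521]
ee_rot: [0.988, 0.155, 0.001, -0.0]
ft_force: [0.2, -0.5, -0.0]
width: 0.0654
grip_force: 0.0
```

```bash
python3 -c "
from h import *
go((603.5,86.6,114.5))"
```

```text
t 17.15 tcp mm [603.2  89.  152.1] yaw 17.86 w 65.4 F [ 0.2 -0.5 -0. ] g 0.0
(603.5, 86.6, 114.5) [-0.002   0.0095  0.1502] turn 0.0004
```

Request:
apply_moves:
  moves:
    - [0.4,0,0.008,0.06,0]
    - [0.4,0,0.008,0.11,0]
    - [0.4,0,0.008,0.14,0]
    - [0.4,0,0.008,0.15,0]
    - [0.4,0,0.008,0.15,0]
    - [0.1,0,0.008,0.15,0]
    - [-1,0,0.008,0.15,0]
    - [-1,0,0.008,0.15,0]
  grip_force: 8

```text
time_s: 18.15
tool_pos: [0.6038, 0.0871, 0.1142]
ee_rot: [0.988, 0.155, 0.0, -0.0]
ft_force: [0.2, -0.0, 1.0]
width: 0.0485
grip_force: 8.0
```

Request:
apply_moves:
  moves:
    - [-1,0,0,0,0]
    - [-1,0,0,0,0]
    - [-1,0,0,0,0]

```text
time_s: 18.52
tool_pos: [0.6038, 0.0871, 0.1142]
ee_rot: [0.988, 0.155, 0.0, -0.0]
ft_force: [0.2, 0.4, 3.7]
width: 0.0485
grip_force: 8.0
```

```bash
python3 -c "
from h import *
go((478,-94.3,160),(478,-94.3,109))"
```

```text
t 18.52 tcp mm [603.8  87.1 114.2] yaw 17.86 w 48.5 F [0.2 0.4 3.7] g 8.0
(478, -94.3, 160) [-0.7014  0.5362 -0.1838] turn 0.0003
(478, -94.3, 109) [-0.7015  0.5362  0.0202] turn 0.0003
```

Request:
apply_moves:
  moves:
    - [-1,0,0,-0.07,0]
    - [-1,0,0,-0.15,0]
    - [-1,-0.1,0.08,-0.15,0]
    - [-1,-0.25,0.19,-0.15,0]
    - [-1,-0.4,0.3,-0.15,0]
    - [-1,-0.55,0.42,-0.15,0]
    - [-1,-0.66,0.5,-0.14,0]
    - [-1,-0.701,0.536,-0.12,0]

```text
time_s: 19.52
tool_pos: [0.4769, -0.0962, 0.1444]
ee_rot: [0.988, 0.154, -0.0, 0.0]
ft_force: [1.4, -0.2, -1.3]
width: 0.0489
grip_force: 8.0
```

Request:
apply_moves:
  moves:
    - [-1,0,0,0,0]
    - [-1,0,0,0,0]
    - [-1,0,0,0,0]
    - [-1,0,0,0,0]
    - [-1,0,0,0,0]

```text
time_s: 20.15
tool_pos: [0.4781, -0.0938, 0.1438]
ee_rot: [0.988, 0.156, 0.0, -0.0]
ft_force: [-0.6, 0.4, -0.9]
width: 0.0488
grip_force: 8.0
```

```bash
python3 -c "
from h import *
go((478,-94.3,109))
s=robot.capture('scene');save('s',s,(310,130,430,240),5,'hold2')
cv2.imwrite('pics/hold2full.png',s[:,:,::-1])"
```

```text
t 20.15 tcp mm [478.1 -93.8 143.8] yaw 17.91 w 48.8 F [-0.6  0.4 -0.9] g 8.0
(478, -94.3, 109) [-0.0009  0.0016  0.1391] turn 0.0006
```

View pics/hold2.png

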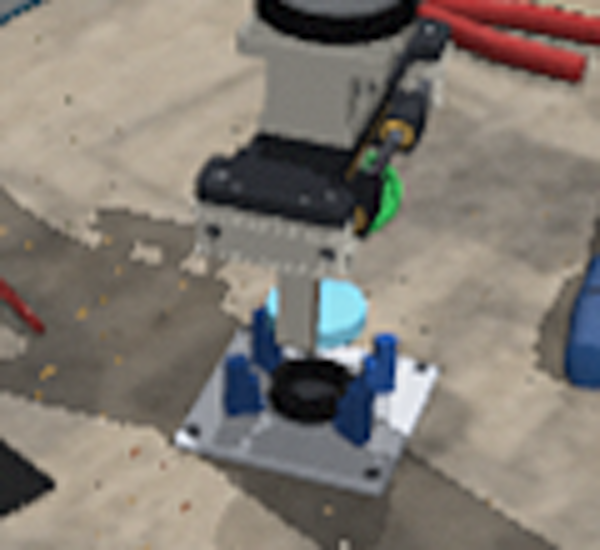

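```bash
python3 -c "
from h import *
s=cv2.imread('pics/hold2full.png')[:,:,::-1].copy()
c=np.vstack(blobs(s,(85,50,90),(105,255,255),(355,180,390,205),3)); print(c.min(0),c.max(0))
a=np.linspace(0,6.283,73); 
for z in(.0576,.0696):
    p=proj('scene',np.c_[478+25*np.cos(a)*1,-93.8+25*np.sin(a),a*0+z*1000]/1000); print(p.min(0),p.max(0))"
```

```text
[363 186] [382 199]
[362.94397087 189.07224103] [382.96833696 200.60434634]
[363.14235558 185.19056088] [383.29202422 196.65512118]
```

Request:
apply_moves:
  moves:
    - [-1,0,0.001,0.03,0]
    - [-1,0,0.001,0.06,0]
    - [-1,0,0.001,0.09,0]
    - [-1,0,0.001,0.115,0]
    - [-1,0,0.001,0.13,0]
    - [-1,0,0.001,0.138,0]
    - [-1,0,0.001,0.138,0]
    - [-1,0,0.001,0.138,0]

```text
time_s: 21.2
tool_pos: [0.4781, -0.0945, 0.1095]
ee_rot: [0.988, 0.155, 0.0, 0.0]
ft_force: [-0.4, -0.3, -1.1]
width: 0.0487
grip_force: 8.0
```

Request:
apply_moves:
  moves:
    - [-1,0,0,0.005,0]
    - [-1,0,0,0.005,0]

```text
time_s: 21.45
tool_pos: [0.4781, -0.0945, 0.1081]
ee_rot: [0.988, 0.155, 0.0, 0.0]
ft_force: [-0.1, -0.6, -1.2]
width: 0.0486
grip_force: 8.0
```

Request:
apply_moves:
  moves:
    - [-1,0,0,0.002,0]
    - [-1,0,0,0.002,0]
    - [0.4,0,0,0.002,0]
    - [0.4,0,0,0.002,0]
    - [0.4,0,0,0.002,0]
    - [0.4,0,0,-0.06,0]
    - [0.4,0,0,-0.2,0]
    - [0.4,0,0,-0.4,0]

```text
time_s: 22.45
tool_pos: [0.4772, -0.0944, 0.208]
ee_rot: [0.988, 0.155, -0.002, -0.001]
ft_force: [1.3, -0.4, -0.3]
width: 0.0651
grip_force: 0.0
```

Request:
apply_moves:
  moves:
    - [0.5,0,-0.2,-0.1,0]
    - [0.5,0,-0.4,-0.1,0]
    - [0.5,0,-0.6,-0.1,0]
    - [0.5,0,-0.8,-0.1,0]
    - [0.5,0,-0.8,-0.1,0]
    - [0.5,0,-0.8,-0.1,0]
    - [0.5,0,-0.8,-0.1,0]
    - [0.5,0,-0.8,-0.1,0]

```text
time_s: 23.45
tool_pos: [0.417, 0.0946, 0.2329]
ee_rot: [0.988, 0.154, -0.0, 0.0]
ft_force: [0.4, 1.4, 0.3]
width: 0.0699
grip_force: 0.0
```

```bash
python3 look.py p3; python3 ms.py p3
```

```text
t 23.55 tcp mm [416.8  95.  233. ] yaw 17.75 w 69.7 F [0.1 0.4 0.2] g 0.0
all cen [[605.2  85.3]] ell [605.1  84.9] [61.2 62.8]
lensH cen [[477.8 -94.6]] ell [478.  -94.1] [49.1 49.5]
t 23.55 tcp mm [416.8  95.  233. ] yaw 17.75 w 69.7 F [0.1 0.4 0.2] g 0.0
(604.5, 85.3, 160) [0.7031 0.2658 0.2918] turn -0.0003
(604.5, 85.3, 115) [0.7031 0.2658 0.4718] turn -0.0003
```

View pics/p3c.png

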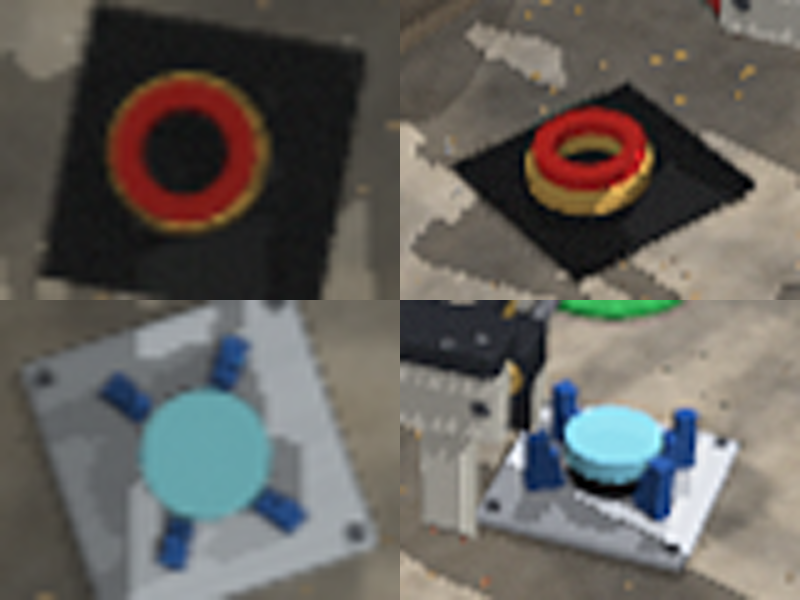

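Request:
apply_moves:
  moves:
    - [0.5,0.15,0.05,0,0]
    - [0.5,0.3,0.11,0,0]
    - [0.5,0.45,0.17,0,0]
    - [0.5,0.6,0.22,0.1,0]
    - [0.5,0.705,0.264,0.2,0]
    - [0.5,0.705,0.264,0.3,0]
    - [0.5,0.705,0.264,0.37,0]
    - [0.5,0.705,0.264,0.37,0]

```text
time_s: 24.55
tool_pos: [0.6036, 0.0868, 0.1392]
ee_rot: [0.988, 0.155, -0.002, -0.0]
ft_force: [0.3, 1.3, -0.1]
width: 0.0699
grip_force: 0.0
```

Request:
apply_moves:
  moves:
    - [0.5,0,0,0,0]
    - [0.5,0,0,0,0]
    - [0.5,0,0,0,0]
    - [0.5,0,0,0,0]

```text
time_s: 25.05
tool_pos: [0.6047, 0.0872, 0.141]
ee_rot: [0.988, 0.155, 0.0, -0.0]
ft_force: [-0.5, 0.8, -0.5]
width: 0.0703
grip_force: 0.0
```

```bash
python3 -c "
from h import *
go((604.8,86,104.5))"
```

```text
t 25.05 tcp mm [604.7  87.2 141. ] yaw 17.86 w 70.3 F [-0.5  0.8 -0.5] g 0.0
(604.8, 86, 104.5) [-0.0013  0.0044  0.146 ] turn 0.0003
```

Request:
apply_moves:
  moves:
    - [0.5,0,0.004,0.06,0]
    - [0.5,0,0.004,0.11,0]
    - [0.5,0,0.004,0.138,0]
    - [0.5,0,0.004,0.145,0]
    - [0.5,0,0.004,0.145,0]
    - [0.25,0,0.004,0.145,0]
    - [-1,0,0.004,0.145,0]
    - [-1,0,0.004,0.145,0]
  grip_force: 7

```text
time_s: 26.05
tool_pos: [0.6052, 0.0862, 0.1047]
ee_rot: [0.988, 0.155, 0.0, -0.0]
ft_force: [-0.5, -0.6, 1.8]
width: 0.056
grip_force: 7.0
```

Request:
apply_moves:
  moves:
    - [-1,0,0,0,0]
    - [-1,0,0,0,0]
    - [-1,0,0,0,0]

```text
time_s: 26.42
tool_pos: [0.6052, 0.0862, 0.1046]
ee_rot: [0.988, 0.155, 0.0, -0.0]
ft_force: [-0.5, -0.1, 3.2]
width: 0.0559
grip_force: 7.0
```

```bash
python3 -c "
from h import *
go((508.8,275,160),(508.8,275,92))"
```

```text
t 26.43 tcp mm [605.2  86.2 104.6] yaw 17.86 w 55.9 F [-0.5 -0.1  3.2] g 7.0
(508.8, 275, 160) [-0.1351 -0.8371 -0.2216] turn 0.0003
(508.8, 275, 92) [-0.1353 -0.8371  0.0504] turn 0.0003
```

Request:
apply_moves:
  moves:
    - [-1,0,0,-0.08,0]
    - [-1,0,0,-0.16,0]
    - [-1,-0.02,-0.15,-0.16,0]
    - [-1,-0.05,-0.35,-0.16,0]
    - [-1,-0.09,-0.55,-0.16,0]
    - [-1,-0.12,-0.75,-0.16,0]
    - [-1,-0.135,-0.837,-0.1,0]
    - [-1,-0.135,-0.837,-0.04,0]

```text
time_s: 27.42
tool_pos: [0.5071, 0.2773, 0.1136]
ee_rot: [0.988, 0.158, -0.0, -0.001]
ft_force: [0.5, -0.6, -0.1]
width: 0.0559
grip_force: 7.0
```

Request:
apply_moves:
  moves:
    - [-1,0,0,0.03,0]
    - [-1,0,0,0.06,0]
    - [-1,0,0,0.08,0]
    - [-1,0,0,0.08,0]
    - [-1,0,0,0.08,0]

```text
time_s: 28.05
tool_pos: [0.5089, 0.2749, 0.0946]
ee_rot: [0.988, 0.155, 0.0, -0.0]
ft_force: [-0.2, 0.5, -0.6]
width: 0.056
grip_force: 7.0
```

```bash
python3 -c "
from h import *
go((508.8,275,90.6))"
```

```text
t 28.05 tcp mm [508.9 274.9  94.6] yaw 17.84 w 56.0 F [-0.2  0.5 -0.6] g 7.0
(508.8, 275, 90.6) [-0.0005 -0.0004  0.016 ] turn 0.0002
```

Request:
apply_moves:
  moves:
    - [-1,0,0,0.01,0]
    - [-1,0,0,0.016,0]
    - [-1,0,0,0.016,0]
    - [0.5,0,0,0.016,0]
    - [0.5,0,0,0.016,0]
    - [0.5,0,0,0.016,0]
    - [0.5,0,0,-0.1,0]
    - [0.5,0,0,-0.3,0]

```text
time_s: 29.05
tool_pos: [0.5076, 0.2743, 0.1684]
ee_rot: [0.988, 0.155, -0.002, 0.001]
ft_force: [0.5, 0.7, -0.8]
width: 0.0697
grip_force: 0.0
```

Request:
apply_moves:
  moves:
    - [0.6,0,0,-0.2,0]
    - [0.6,0,0,-0.2,0]
    - [0.6,0,0,-0.2,0]

```text
time_s: 29.42
tool_pos: [0.5082, 0.2745, 0.2187]
ee_rot: [0.988, 0.155, -0.001, 0.0]
ft_force: [-0.6, 0.1, -0.3]
width: 0.0741
grip_force: 0.0
```

```bash
python3 look.py p4; python3 - <<'E'
from h import *
t=cv2.imread('pics/p4t.png')[:,:,::-1].copy();s=cv2.imread('pics/p4s.png')[:,:,::-1].copy()
for c in blobs(t,(12,70,60),(30,255,255),(286,160,330,204),30)[:2]:
    print('ring',cv2.fitEllipse((plane('top',c,.018)*1000).astype(np.float32)))
for n,im,r in(('top',t,(205,185,270,245)),('scene',s,(215,255,305,325))):
    h=cv2.cvtColor(im,cv2.COLOR_RGB2HSV); m=(((h[...,0]<8)|(h[...,0]>172))&(h[...,1]>120)&(h[...,2]>50)); yy,xx=np.nonzero(m[r[1]:r[3],r[0]:r[2]])
    if len(xx): print('gasket',n,len(xx),plane(n,[[xx.mean()+r[0],yy.mean()+r[1]]],.012)*1000)
go((604.7,85.5,150),(604.7,85.5,93))
R=lambda im,x0,y0,x1,y1:cv2.resize(im[y0:y1,x0:x1,::-1],(400,300),interpolation=cv2.INTER_CUBIC)
cv2.imwrite('pics/p4c.png',np.vstack([np.hstack([R(t,280,160,336,202),R(s,250,190,330,250)]),np.hstack([R(t,200,188,280,248),R(s,205,245,315,327)])]))
E
```

```text
t 29.52 tcp mm [507.8 274.4 217.7] yaw 17.86 w 74.3 F [-0.6 -0.6 -0.2] g 0.0
ring ((605.2730712890625, 85.783447265625), (60.94316864013672, 61.84358596801758), 66.71781921386719)
gasket top 935 [[488.82651158 331.03899085]]
gasket scene 356 [[507.29877891 275.86833541]]
t 29.52 tcp mm [507.8 274.4 217.7] yaw 17.86 w 74.3 F [-0.6 -0.6 -0.2] g 0.0
(604.7, 85.5, 150) [0.1381 0.8377 0.2709] turn 0.0003
(604.7, 85.5, 93) [0.1389 0.8376 0.4989] turn 0.0003
```

View pics/p4c.png

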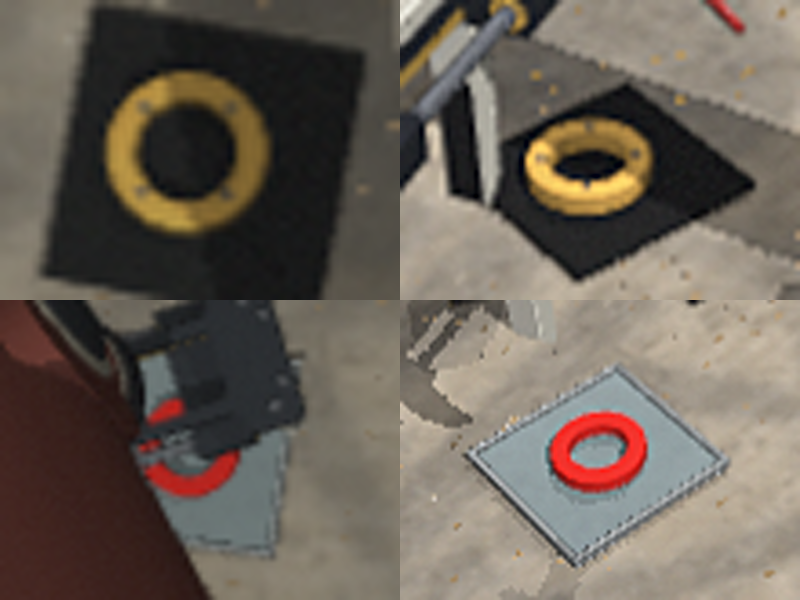

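Request:
apply_moves:
  moves:
    - [0.65,0.03,0.2,0,0]
    - [0.65,0.07,0.42,0,0]
    - [0.65,0.1,0.63,0,0]
    - [0.65,0.139,0.837,0.1,0]
    - [0.65,0.139,0.837,0.2,0]
    - [0.65,0.139,0.837,0.3,0]
    - [0.65,0.139,0.837,0.35,0]
    - [0.65,0.139,0.837,0.35,0]

```text
time_s: 30.52
tool_pos: [0.605, 0.0865, 0.1302]
ee_rot: [0.988, 0.155, -0.002, -0.0]
ft_force: [0.6, -0.1, 1.3]
width: 0.0769
grip_force: 0.0
```

Request:
apply_moves:
  moves:
    - [0.65,0,0,0,0]
    - [0.65,0,0,0,0]
    - [0.65,0,0,0,0]
    - [0.65,0,0,0,0]

```text
time_s: 31.02
tool_pos: [0.606, 0.0865, 0.1322]
ee_rot: [0.988, 0.155, 0.0, -0.0]
ft_force: [-0.0, 0.7, 0.0]
width: 0.0768
grip_force: 0.0
```

```bash
python3 -c "
from h import *
go((605.3,85.8,92.8))"
```

```text
t 31.02 tcp mm [606.   86.5 132.2] yaw 17.86 w 76.8 F [-0.   0.7  0. ] g 0.0
(605.3, 85.8, 92.8) [-0.0037  0.0017  0.1577] turn 0.0003
```

Request:
apply_moves:
  moves:
    - [0.65,-0.003,0.002,0.06,0]
    - [0.65,-0.003,0.002,0.11,0]
    - [0.65,-0.003,0.002,0.145,0]
    - [0.65,-0.003,0.002,0.157,0]
    - [0.65,-0.003,0.002,0.157,0]
    - [0.4,-0.003,0.002,0.157,0]
    - [-1,-0.003,0.002,0.157,0]
    - [-1,-0.003,0.002,0.157,0]
  grip_force: 14

```text
time_s: 32.02
tool_pos: [0.6056, 0.0858, 0.093]
ee_rot: [0.988, 0.155, 0.0, -0.0]
ft_force: [-0.2, 0.7, 0.3]
width: 0.0618
grip_force: 14.0
```

Request:
apply_moves:
  moves:
    - [-1,0,0,0,0]
    - [-1,0,0,0,0]
    - [-1,0,0,0,0]

```text
time_s: 32.4
tool_pos: [0.6056, 0.0859, 0.0929]
ee_rot: [0.988, 0.155, 0.0, -0.0]
ft_force: [-0.0, 0.4, 3.9]
width: 0.062
grip_force: 14.0
```

```bash
python3 -c "
from h import *
go((478,-94.3,150),(478,-94.3,121))"
```

```text
t 32.4 tcp mm [605.6  85.9  92.9] yaw 17.86 w 62.0 F [-0.   0.4  3.9] g 14.0
(478, -94.3, 150) [-0.7066  0.5294 -0.2288] turn 0.0003
(478, -94.3, 121) [-0.7067  0.5294 -0.1128] turn 0.0003
```

Request:
apply_moves:
  moves:
    - [-1,0,0,-0.12,0]
    - [-1,0,0,-0.25,0]
    - [-1,-0.1,0.08,-0.25,0]
    - [-1,-0.25,0.19,-0.25,0]
    - [-1,-0.4,0.3,-0.25,0]
    - [-1,-0.55,0.42,-0.25,0]
    - [-1,-0.66,0.49,-0.23,0]
    - [-1,-0.706,0.529,-0.21,0]

```text
time_s: 33.4
tool_pos: [0.4763, -0.0959, 0.1445]
ee_rot: [0.988, 0.154, -0.001, 0.0]
ft_force: [1.1, -0.2, -0.6]
width: 0.0617
grip_force: 14.0
```

Request:
apply_moves:
  moves:
    - [-1,0,0,0,0]
    - [-1,0,0,0,0]
    - [-1,0,0,0,0]
    - [-1,0,0,0,0]
    - [-1,0,0,0,0]

```text
time_s: 34.02
tool_pos: [0.4781, -0.0939, 0.1451]
ee_rot: [0.988, 0.156, 0.0, -0.0]
ft_force: [-0.1, -0.1, -0.8]
width: 0.0621
grip_force: 14.0
```

```bash
python3 -c "
from h import *
go((478,-94.3,121))
s=robot.capture('scene');save('s',s,(310,130,430,240),5,'hold3')
c=np.vstack(blobs(s,(10,90,60),(30,255,255),(350,170,395,205),5)); print(c.min(0),c.max(0))
a=np.linspace(0,6.283,73)
for z in(58,70):
    p=proj('scene',np.c_[478+31*np.cos(a),-94.3+31*np.sin(a),a*0+z]/1000); print(p.min(0),p.max(0))"
```

```text
t 34.02 tcp mm [478.1 -93.9 145.1] yaw 17.9 w 62.1 F [-0.1 -0.1 -0.8] g 14.0
(478, -94.3, 121) [-0.001   0.0016  0.0963] turn 0.0006
[361 185] [384 200]
[360.67650089 187.5280091 ] [385.50631499 201.81984223]
[360.86076895 183.65331611] [385.84596558 197.86131002]
```

View pics/hold3.png

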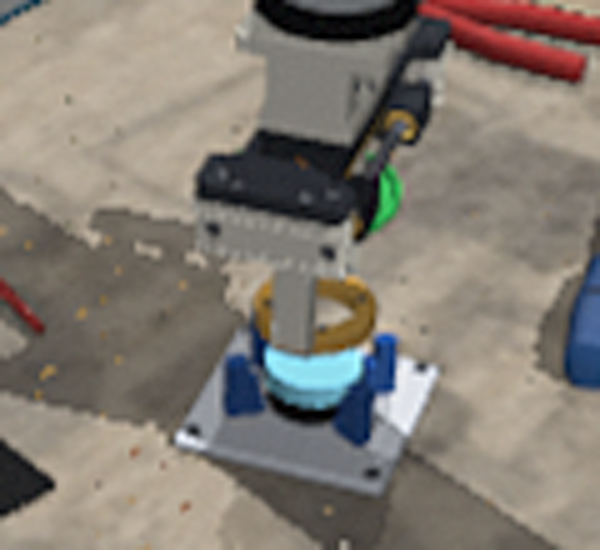

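The brass ring is held level above the lens, spanning columns 361–384, which matches the projected position. Lowering it now.

Request:
apply_moves:
  moves:
    - [-1,-0.001,0.001,0.02,0]
    - [-1,-0.001,0.001,0.04,0]
    - [-1,-0.001,0.001,0.06,0]
    - [-1,-0.001,0.001,0.075,0]
    - [-1,-0.001,0.001,0.087,0]
    - [-1,-0.001,0.001,0.094,0]
    - [-1,-0.001,0.001,0.094,0]
    - [-1,-0.001,0.001,0.094,0]

```text
time_s: 35.08
tool_pos: [0.4778, -0.0946, 0.1216]
ee_rot: [0.988, 0.155, 0.0, 0.0]
ft_force: [-0.2, -0.8, -0.7]
width: 0.0619
grip_force: 14.0
```

Request:
apply_moves:
  moves:
    - [-1,0,0,0.004,0]
    - [-1,0,0,0.004,0]

```text
time_s: 35.33
tool_pos: [0.4779, -0.0946, 0.1209]
ee_rot: [0.988, 0.155, 0.0, 0.0]
ft_force: [-0.7, -0.3, 2.4]
width: 0.0623
grip_force: 14.0
```

Contact (Fz rose to 2.4 N): release.

Request:
apply_moves:
  moves:
    - [0.6,0,0,0,0]
    - [0.6,0,0,0,0]
    - [0.6,0,0,0,0]
    - [0.6,0,0,0,0]
    - [0.6,0,0,-0.06,0]
    - [0.6,0,0,-0.2,0]
    - [0.6,0,0,-0.4,0]
    - [0.6,0,0,-0.4,0]

```text
time_s: 36.33
tool_pos: [0.4798, -0.0948, 0.2248]
ee_rot: [0.988, 0.155, 0.005, 0.001]
ft_force: [0.2, -0.5, 0.4]
width: 0.0742
grip_force: 0.0
```

Request:
apply_moves:
  moves:
    - [0.6,0,-0.2,0,0]
    - [0.6,0,-0.4,0,0]
    - [0.6,0,-0.6,0,0]
    - [0.6,0,-0.8,0,0]
    - [0.6,0,-0.8,0,0]
    - [0.6,0,-0.8,0,0]
    - [0.6,0,-0.8,0,0]
    - [0.6,0,-0.8,0,0]

```text
time_s: 37.33
tool_pos: [0.4167, 0.0945, 0.2204]
ee_rot: [0.988, 0.154, -0.0, 0.0]
ft_force: [0.7, 0.1, 0.6]
width: 0.0748
grip_force: 0.0
```

```bash
python3 look.py p5; python3 - <<'E'
from h import *
t=cv2.imread('pics/p5t.png')[:,:,::-1].copy()
for c in blobs(t,(12,70,60),(30,255,255),(352,208,394,246),60)[:2]:
    print('ring',cv2.fitEllipse((plane('top',c,.046)*1000).astype(np.float32)))
E
```

```text
t 37.42 tcp mm [416.6  94.9 220.5] yaw 17.75 w 74.1 F [-0.1  0.8  0.4] g 0.0
ring ((477.85516357421875, -94.81565856933594), (58.954341888427734, 59.595455169677734), 77.73530578613281)
```

View pics/p5c.png

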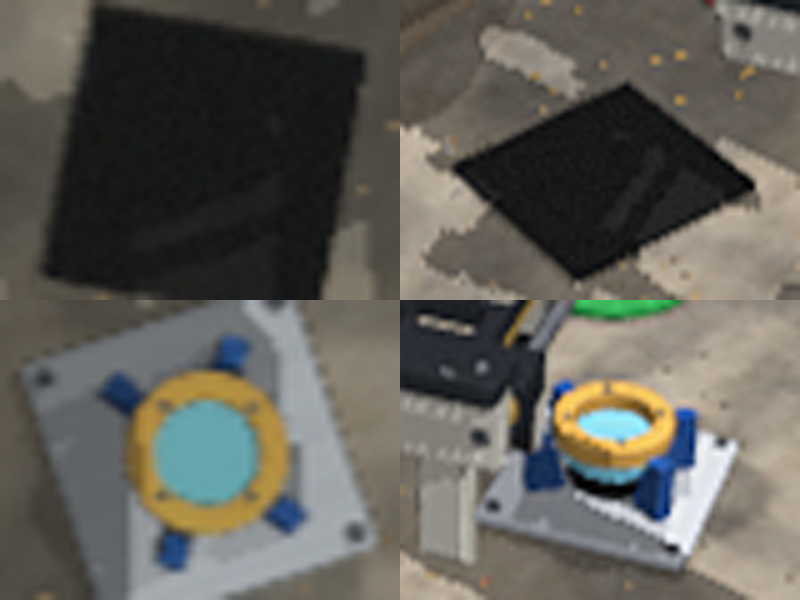

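The picture shows the ring level on the lens. It is centred at (478, -95) mm, within about 1 mm of the holder axis.

```bash
python3 -c "
from cell import robot
print(robot.sign_off())"
```

```text
the job is handed in; nothing more can be done
None
```

All five parts are in their places and let go, and the job was handed in at about 37 s. The last pictures show each part where it belongs, but sign-off returned no verdict.

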